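Power up and prime the tubing pump

TASK

Press the rocker switch of the power strip beside the pump (not those at the back wall) over to on, then press the pump drive's rocker switch over to on, and last press the long bar key on the pump drive right down to prime the pump: the program finishes while still holding that key down. Press fully and in this order with closed fingers (nothing needs grasping), leave the two round keys alone, and only touch the equipment: do not lift or push the strip, the pump or the things standing around them out of place.

Things in the scene. Friction and masses are not known exactly. Their poses are not given: they have to be found in the camera images.
- strip: White mains power strip lying loose on the worktop, 50 x 305 mm (body), top face 34 mm above the worktop. Origin at the worktop under its middle (the strip reaches from y = -142 to y = +163 mm in its own frame); its own y axis runs along it, x across it, z up. Its only rocker switch has its pivot at (0, -112, 31) mm. A short cord stub leaves its -y end.
- strip_switch (a joint): Rocker of the power strip, a flat paddle 12 mm wide (along the strip) and 24 mm long (across it, 11 to 13 mm each side of the pivot). 0 = off: the half on the strip's -x side (toward the robot) stands up, its top 39 mm above the worktop. 0.349 rad = on: that half is pressed down to about the level of 35 mm and the other half stands up. Counts as on above 0.24. Plain friction holds it wherever it is left; about 2 to 3 N on the end of the raised half turn it.
- strip_rocker_high (a point): Point on top of the strip rocker's half that stands up when off, 9 mm from the pivot toward the strip's -x side; it moves with the rocker. Press at the very end of the raised half, 8 to 20 mm from the pivot (the strip's top goes on beyond it, its edge is 23 mm from the pivot): fingers that lie over the pivot as well are stopped by it.
- pump: White drive unit of a tubing pump, loose on rubber feet, 120 mm (x) x 220 mm (y) x 60 mm high, 0.95 kg, with a round pump head standing 22 mm out of its front (-x) face. Origin at the worktop under the middle of the case, x away from its front face, y to the left, z up. On its top face (z = 60 mm), in one line at x = -12 mm: rocker switch at y = +78, small round key (14 mm across) at y = +24, long bar key at y = -30, large round key (24 mm across) at y = -83 mm.
- pump_rocker (a joint): Black rocker switch of the pump, 26 mm wide (y), two halves 19 mm long each side (in x) of a pivot across it, whose top lies 66 mm above the worktop. 0 = off: the far (+x) half stands up at a slope, its end about 72 mm high. 0.35 rad = on: the far half is pressed down level (66 mm high), the near half stands up. Counts as on above 0.24. Plain friction holds it wherever it is left; 2 to 3 N on the raised half turn it.
- pump_rocker_high (a point): Point on top of the pump rocker's half that stands up when off, 13 mm from the pivot toward the pump's +x side; it moves with the rocker. Fingers that lie over the pivot as well are stopped by it.
- bar_key (a joint): Long bar key (prime) of the pump, 14 mm (x) x 40 mm (y), its flat top 9 mm above the case's top face. 0 = up, 0.005 m = fully down; counts as pressed above 0.0035. A spring brings it up again: 1.5 N to start, 4.5 N fully down.
- bar_key_top (a point): Middle of the bar key's top face (69 mm above the worktop when up); it moves with the key.
- small_key (a joint): Small round key of the pump, 14 mm across, its top 9 mm above the case; 0 = up, 0.005 m = down; sprung. Must not be pressed.
- large_key (a joint): Large round key of the pump, 24 mm across, its top 9 mm above the case; 0 = up, 0.005 m = down; sprung. Must not be pressed.
- vial_tall: Bystander: glass vial with a cap, 23 mm across, 51 mm high, standing on the pump's top face near its back edge, behind the keys. Origin under its foot.
- vial_back: Bystander: glass vial with a cap, 23 mm across, 51 mm high, standing on the worktop behind the pump. Origin under its foot.
- ferrule_box: Bystander: small box with a red lid, 55 x 78 x 23 mm, in front of the strip. Origin under its middle.
- timer: Bystander: white lab timer, 58 x 68 x 18 mm, lying behind the strip. Origin under its middle.
- usb_stick: Bystander: small blue USB stick, 17 x 54 x 8 mm, lying in front of the strip. Origin under its middle.

How it is judged (in metres and radians):
On the way, in this order (a step that is already met when the one before it is completed fails the run):
1. the power strip's rocker is on (value of joint strip_switch above 0.24 rad), for 0.2 s.
2. then the pump's rocker is on (value of joint each of strip_switch, pump_rocker above 0.24 rad), for 0.2 s.
3. then the bar key is pressed down (all of step 2 and value of joint bar_key above 0.0035 m), for 0.2 s.
At the end, for the whole second after the job is handed in: Both rockers are on (joint above 0.24 rad), the fingers hold the bar key down (joint above 3.5 mm, contact force above 1 N), both round keys are up, and the strip, the pump and the five bystanders stand within 30 mm of where they began (all of step 3 and contact force between the fingers and bar_key above 1 N and value of joint each of small_key, large_key below 0.001 m and height (world z) of each of strip, pump below 0.008 m and distance of each of strip, pump, vial_tall, vial_back, ferrule_box, timer, usb_stick from where it was at the start of the episode below 0.03 m); the arm keeps its last pose, push and grip.
It fails at once if the pump's rocker is switched on while the power strip is off (value of joint pump_rocker above 0.2 rad and value of joint strip_switch below 0.2 rad).
It fails at once if the bar key is pressed while the pump's rocker is off (value of joint bar_key above 0.0025 m and value of joint pump_rocker below 0.2 rad).
It fails at once if a round key is pressed (value of joint any of small_key, large_key above 0.002 m).
It fails at once if the strip or the pump is lifted off the worktop (more than 10 mm) or tipped (height (world z) of any of strip, pump above 0.01 m or angle between any of strip, pump's own z axis and vertical above 0.15 rad).
It fails at once if the strip, the pump or a bystander is pushed away or carried (more than 30 mm), or a bystander is lifted or knocked over (distance of any of strip, pump, vial_tall, vial_back, ferrule_box, timer, usb_stick from where it was at the start of the episode above 0.03 m or height (world z) of any of vial_back, ferrule_box, timer, usb_stick above 0.02 m or height (world z) of vial_tall above 0.08 m or angle between any of vial_tall, vial_back, ferrule_box, timer, usb_stick's own z axis and vertical above 0.5 rad).
It also fails if it takes over 48 s, if anything falls off the work surface, if the arm or the gripper's body presses on something with over 40 N, if the wrist force passes 120 N, or if a joint passes its speed limit or range.

ROBOT

A 6-joint arm with a two-finger parallel gripper is mounted at the origin on a cart in front of the work surface, level with it; the furniture and walls round the work are solid. World frame = base frame: x ahead of the robot, y to its left, z up, the work surface at z = 0. Lengths are in mm, angles in rad, forces in N, time in s.
With the tool pointing down it reaches from about 350 to 725 mm from the base axis. Payload 6 kg.
Tool frame: the origin (TCP) lies on the centre line of the jaws, within the pads' length; the fingertips stand 25 mm ahead of it and the grasp point (between the pads) lies 6 mm ahead of it; z points along the fingers, y is the line along which they close (so a half turn about z gives the same grasp; the last joint's range is limited). The gripper opens to 85 mm and grips with 20 to 120 N. Pads are 22 mm wide; open, the fingers measure 114 mm over their backs; the gripper's body (76 mm by 85 mm) begins 54 mm behind the grasp point. The pads swing forward as they close: fully open they stand 13 mm farther back than shut.
Start: joints at [-0.813, 0.04, 0.085, 0, -1.615, -0.334], TCP at [246.744, -546.895, 256.261] pointing down, gripper open.
Joint ranges: [-2.56, 2.56], [-1.29, 2.01], [-1.08, 1.49], [-3.29, 1.98], [-2.81, -0.18], [-2.99, 2.99]. Speed limits (rad/s): [2.57, 2.57, 3.01, 3.14, 3.14, 3.14].

INTERFACE

Orientations are given as a unit quaternion [x, y, z, w].
In Python, from cell import telemetry, vision, workorder gives the robot as it stands.
- The arm moves only by the tool move_arm, never from a script. Its argument "targets" is a list of rows, each a list of 4 numbers: the shift along the world's x, y, z in mm, then the turn about the world's z in rad. In form: [[tx, ty, tz, twist], ...]. A call has 1 to 10 rows; each row is the pose to reach, as a shift and turn from the pose commanded when the call began; what a row does not reach only later rows make up. A row lasts 1/8 s, in which the tool goes at most 62.5 mm and 10.7 degrees, less where a joint would pass 70% of its speed; a pose out of reach is approached as far as the arm can. A call with a gripper value outside its range is refused whole. "grip" is the opening in per cent of the stroke, from 0 (shut) to 100 (fully open), set as the call begins (left out, the last holds). The fingers move at their own pace and stop on an object; "squeeze" is the grip in N (left out, the last holds). Time passes only in rows, so rows that repeat a pose let the fingers close. It gives the time, the measured TCP pose, the force, the opening and the grip force at its end, in the units of the state.
- telemetry.get_obs(): the state, without advancing time (a new reading comes with each control period).
- vision.camera(name): name is "scene" or "top"; returns a dict with "color" (400x640x3 uint8, blue, green, red), "fx", "fy", "cx", "cy" (pixels), "D" ([k1, k2, p1, p2, k3] as OpenCV has them; the pictures are not rectified), "R" (3x3) and "t" (3): a world point X has camera coordinates R X + t. Camera axes: x right, y down, z forward; pixel columns grow to the right and rows downward; lengths in mm; the calibration is good to about 2 mm. A picture is of the moment at which its call begins. There is no depth.
- workorder.job_done(): hands the job in; it is judged then, once.
Trained networks look in the newest picture that a camera, given by its name, has taken for a name from the list of things; names that differ only in an ending like _2 or _b are one class to them, and where a whole thing is asked for, a point or a joint stands for the part that bears it (a point fixed in the world has none). Each returns a list of dicts, best first, with "conf" (0 to 1); they miss things now and then, are a little off and sometimes report something else, mostly with a low value. They report only what shows in the picture. A call takes as long as a camera call.
- vision.find_in(camera, label): "extent" ([left, top, right, bottom] in pixels, round what is visible of it).
- vision.outline_of(camera, label): "region" (400x640 bool, what is visible of it) and "extent" ([left, top, right, bottom] in pixels, round what is visible of it).
- vision.tip_of(camera, label): "location" ([column, row] in pixels: a listed point, or the origin of a listed thing).
The state is a dict: "t": time; "qpos": joint angles; "dq": joint speeds; "tau": joint torques, N m; "ee_pos": TCP position; "tcp_rot": TCP orientation; "contact_force": force on the tool from outside, world axes, zero at the start; "ft_torque": the same for the moment, N m; "gripper_width": finger opening in mm; "gripper_force": force on a finger pad.
Only numpy, scipy, OpenCV 4.12 (cv2) and the standard library are available. Lean on these libraries where they do the work, as an engineer would, in place of code of your own. Each camera call takes 0.05 s, during which the arm holds its last target. There are 200 camera calls.

## Working session

There is one attempt and no reset: what is moved stays moved. The work goes in short steps, Python scripts to look and compute and a tool call to move; the robot and the scene stay as the last step left them, time stands still between calls to the robot, and variables do not carry over. Pictures are saved under pics/ and viewed, at most 10 in all, crops included, and the job is handed in when it is done.

Besides the shell and the picture viewer there is one more tool, called after ">>>" by a JSON object that holds its "op" and its "data", one argument or row to a line. move_arm: Moves the arm, as the interface text tells. Its arguments: {"type":"object","properties":{"targets":{"type":"array","items":{"type":"array","items":{"type":"number"}}},"grip":{"type":"number"},"squeeze":{"type":"number"}},"required":["targets"]}

```bash
mkdir -p pics
cat > h.py <<'E'
import numpy as np, cv2
from cell import telemetry, vision, workorder
def ray(c,uv):
    K=np.array([[c['fx'],0,c['cx']],[0,c['fy'],c['cy']],[0,0,1.]])
    p=cv2.undistortPoints(np.array([[uv]],float),K,np.array(c['D'],float))[0,0]
    R=np.array(c['R']);t=np.array(c['t']).ravel()
    return -R.T@t, R.T@np.array([p[0],p[1],1])
def at(c,uv,z):
    o,d=ray(c,uv); return o+d*(z-o[2])/d[2]
def proj(c,X):
    K=np.array([[c['fx'],0,c['cx']],[0,c['fy'],c['cy']],[0,0,1.]])
    R=np.array(c['R'],float);t=np.array(c['t'],float).ravel()
    return cv2.projectPoints(np.array(X,float).reshape(-1,1,3),cv2.Rodrigues(R)[0],t,K,np.array(c['D'],float))[0][:,0]
E
python3 - <<'E'
from h import *
Z={'strip_rocker_high':39,'pump_rocker_high':70,'bar_key_top':69,'strip':0,'pump':0,'vial_tall':60,'vial_back':0,'ferrule_box':0,'timer':0,'usb_stick':0}
for n in('top','scene'):
    c=vision.camera(n); cv2.imwrite(f'pics/{n}0.png',c['color'])
    print(n,ray(c,(320,200)))
    for l,z in Z.items():
        for r in vision.tip_of(n,l)[:2]: print(n,l,round(r['conf'],2),np.round(r['location']),np.round(at(c,r['location'],z)))
o=telemetry.get_obs();print(o['t'],o['ee_pos'],o['tcp_rot'],o['gripper_width'])
E
```

```text
top (array([ 450.79254406,    1.76081499, 1002.68407609]), array([ 0.12082313, -0.01083731, -0.99265431]))
top strip_rocker_high 0.47 [245. 225.] [513. 166.  39.]
top strip_rocker_high 0.42 [393. 175.] [ 625. -181.   39.]
top pump_rocker_high 0.7 [195. 225.] [512. 272.  70.]
top bar_key_top 0.6 [247. 226.] [507. 156.  69.]
top strip 0.77 [388. 199.] [ 574. -175.    0.]
top strip 0.56 [439. 204.] [ 561. -300.    0.]
top pump 0.68 [236. 220.] [528. 193.   0.]
top vial_tall 0.44 [222. 201.] [565. 215.  60.]
top vial_tall 0.31 [387. 203.] [ 557. -161.   60.]
top vial_back 0.75 [223. 205.] [563. 226.   0.]
top vial_back 0.66 [258. 187.] [605. 142.   0.]
top ferrule_box 0.8 [357. 233.] [492. -97.   0.]
top timer 0.57 [394. 175.] [ 633. -191.    0.]
top usb_stick 0.66 [404. 227.] [ 506. -213.    0.]
scene (array([ 19.4842691 , 831.37317602, 614.26282135]), array([ 0.46044487, -0.74367908, -0.48482248]))
scene pump_rocker_high 0.5 [260. 259.] [516. 281.  70.]
scene bar_key_top 0.48 [294. 237.] [499. 177.  69.]
scene strip 0.64 [342. 194.] [ 563. -178.    0.]
scene pump 0.94 [283. 261.] [527. 190.   0.]
scene vial_tall 0.63 [265. 243.] [555. 217.  60.]
scene ferrule_box 0.96 [354. 207.] [ 494. -120.    0.]
scene timer 0.48 [323. 188.] [ 633. -182.    0.]
scene usb_stick 0.55 [368. 195.] [ 489. -207.    0.]
1.1 [ 246.74728343 -546.8971519   256.27179307] [-2.10294788e-01  9.77638021e-01  3.54491327e-05 -7.98298806e-06] 85.48728991079048
```

Run:
```python
import cv2,numpy as np
a=cv2.imread('pics/top0.png')[140:260,160:460]; b=cv2.imread('pics/scene0.png')[160:310,200:440]
a=cv2.resize(a,(800,320),interpolation=2); cv2.imwrite('pics/a.png',a)
cv2.imwrite('pics/b.png',cv2.resize(b,(800,500),interpolation=2))
```

```text
(no output)
```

View pics/a.png

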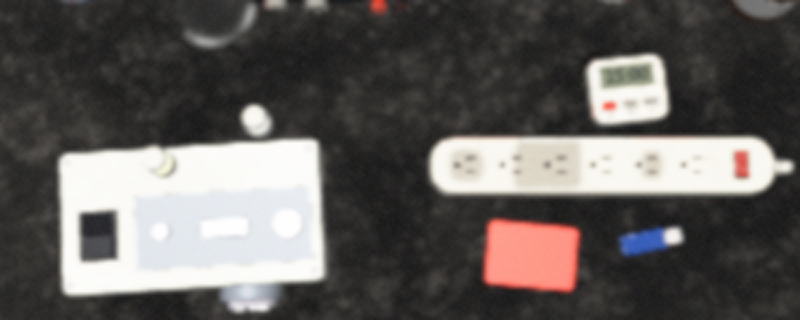

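View pics/b.png

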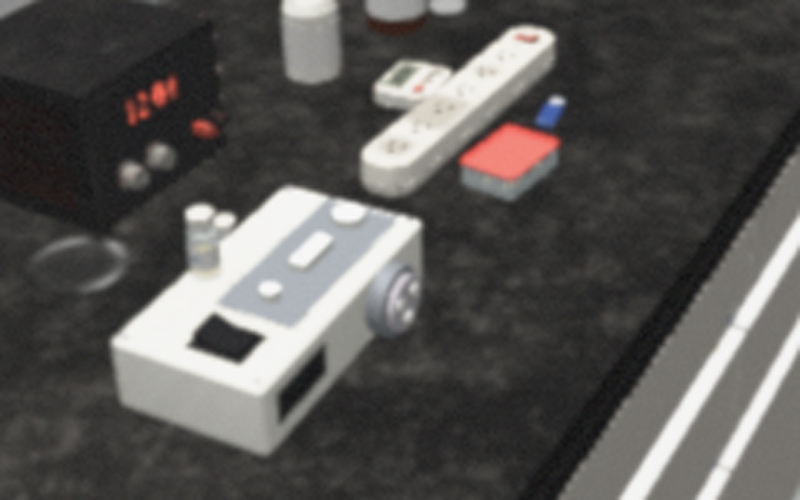

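View pics/scene0.png

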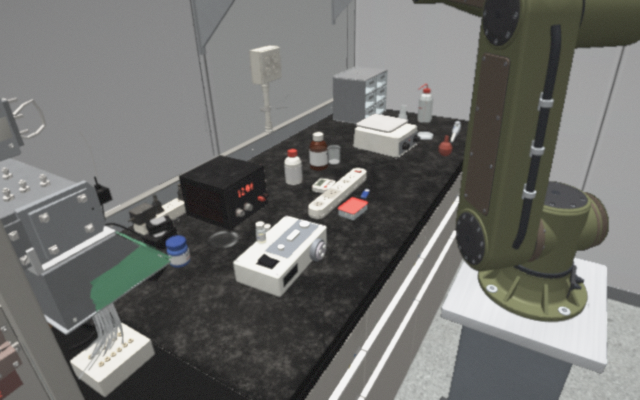

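The crops show the strip with its red rocker at its right end (top image about (438,201)). The pump's black rocker is at (197,228), the bar key at (244,225) and the large key at (267,224). Next I measure the centroids.

```bash
cat > m.py <<'E'
from h import *
import sys
def blob(mask,x0,y0,x1,y1):
    m=np.zeros(mask.shape,np.uint8); m[y0:y1,x0:x1]=mask[y0:y1,x0:x1]
    n,l,s,c=cv2.connectedComponentsWithStats(m); k=1+np.argmax(s[1:,4]); return c[k],s[k],l==k
c=vision.camera('top'); I=c['color'].astype(int);hsv=cv2.cvtColor(c['color'],cv2.COLOR_BGR2HSV)
red=((I[...,2]-I[...,1])>50).astype(np.uint8)
uv,s,_=blob(red,425,190,450,212); print('strip rocker',uv,s,at(c,uv,36))
blk=(I.sum(2)<300).astype(np.uint8)
uv,s,_=blob(blk,184,212,210,242); print('pump rocker',uv,s,at(c,uv,66))
wh=(hsv[...,2]>238).astype(np.uint8)
for nm,b in(('small',(214,218,225,234)),('bar',(231,215,255,235)),('large',(259,214,276,235))):
    uv,s,_=blob(wh,*b); print(nm,uv,s,at(c,uv,69))
br=(I.min(2)>165).astype(np.uint8)
uv,s,m=blob(br,318,185,465,218); r=cv2.minAreaRect(np.argwhere(m)[:,::-1].astype(np.float32))
P=[at(c,p,34)[:2] for p in cv2.boxPoints(r)];print('strip box',np.round(P,1))
E
python3 m.py
python3 - <<'E'
from h import *
c=vision.camera('scene');I=c['color'].astype(int)
red=((I[...,2]-I[...,1])>50).astype(np.uint8)
for box in [(350,165,366,176)]:
    x0,y0,x1,y1=box; yy,xx=np.nonzero(red[y0:y1,x0:x1]); print(len(xx),xx.mean()+x0,yy.mean()+y0,at(c,(xx.mean()+x0,yy.mean()+y0),36))
blk=I.sum(2)<200; yy,xx=np.nonzero(blk[250:272,252:284]); uv=(xx.mean()+252,yy.mean()+250);print(len(xx),uv,at(c,uv,66))
E
```

```text
strip rocker [437.77083333 200.85416667] [435 196   6  10  48] [ 563.73315863 -285.35728674   36.        ]
pump rocker [196.5 228. ] [191 220  12  17 202] [504.25441788 269.26775751  66.        ]
small [218.93617021 226.25531915] [215 222   8   9  47] [507.47251402 218.38532991  69.        ]
bar [242.5248227  221.10283688] [231 215  24  17 282] [518.48487125 165.78550672  69.        ]
large [266.66766467 223.84131737] [259 214  17  21 334] [511.78052422 111.70054295  69.        ]
strip box [[ 587.6  -13.7]
 [ 584.6 -330.1]
 [ 539.6 -328. ]
 [ 542.8  -13.2]]
4 357.5 171.0 [ 560.64821129 -279.41484754   36.        ]
135 (np.float64(267.05925925925925), np.float64(261.42962962962963)) [501.04539899 277.65824841  66.        ]
```

Run:
```python
from h import *
from scipy.optimize import least_squares
T=vision.camera('top'); S=vision.camera('scene')
def cen(c,box,bright,z):
    x0,y0,x1,y1=box; g=cv2.cvtColor(c['color'],6)[y0:y1,x0:x1]
    g=cv2.resize(g,None,fx=4,fy=4,interpolation=2)
    _,m=cv2.threshold(g,0,255,(0 if bright else 1)+8)
    n,l,s,ce=cv2.connectedComponentsWithStats(m); k=1+np.argmax(s[1:,4]); uv=(ce[k]+.5)/4-.5+[x0,y0]
    print(box,uv,s[k]/4,at(c,uv,z)); return uv
obs=[(T,cen(T,(186,215,208,242),0,66),(-12,78,66)),(T,cen(T,(214,221,226,232),1,69),(-12,24,69)),(T,cen(T,(232,219,256,231),1,69),(-12,-30,69)),(T,cen(T,(261,216,274,231),1,69),(-12,-83,69))]
# scene crop coords -> full px: x=200+.3u, y=160+.3v
for (u,v),X in(((270,290),(-12,24,69)),((311,250),(-12,-30,68)),((348,213),(-12,-83,69)),((230,337),(-12,78,67)),):
    obs.append((S,np.array([200+.3*u,160+.3*v]),X))
def world(p,X):
    a=p[2];x,y,z=X;return [p[0]+x*np.cos(a)-y*np.sin(a),p[1]+x*np.sin(a)+y*np.cos(a),z]
for o in(obs[:4],obs[4:],obs):
    f=lambda p:np.concatenate([proj(c,world(p,X))[0]-uv for c,uv,X in o])
    r=least_squares(f,[527,192,.06],loss='soft_l1',x_scale=[1,1,.01]);print(r.x,np.round(r.fun,1))
    print('rocker',world(r.x,(-12,78,0)),'bar',world(r.x,(-12,-30,0)))
```

```text
(186, 215, 208, 242) [196.4470625 228.0130625] [   3.75    4.     14.25   19.   1000.  ] [504.22632851 269.38565299  66.        ]
(214, 221, 226, 232) [219.24157033 226.27239884] [  2.5    2.5    6.25   6.75 129.75] [507.42725368 217.70245749  69.        ]
(232, 219, 256, 231) [243.67061102 224.64766208] [  3.25   2.25  17.75   8.   435.75] [510.50440836 163.14559551  69.        ]
(261, 216, 274, 231) [267.02633379 223.11063611] [  1.     2.5   10.75  10.5  365.5 ] [513.41195936 110.90281742  69.        ]
[5.20719878e+02 1.93775934e+02 5.73704954e-02] [-0.7 -0.   0.3  0.   0.   0.   0.3 -0. ]
rocker [np.float64(504.2671765704206), np.float64(270.9595375018971), 0] bar [np.float64(510.4597917316314), np.float64(163.13722294009068), 0]
[5.15833320e+02 1.99389309e+02 7.71392112e-02] [ 0.5  0.   0.1  0.1 -0.2 -0.2 -0.4  0. ]
rocker [np.float64(497.85811193786014), np.float64(276.2326035777245), 0] bar [np.float64(506.1808869607727), np.float64(168.55376900045957), 0]
[5.19778782e+02 1.94633358e+02 6.46562479e-02] [-1.   0.7 -0.1  0.5 -0.3  0.3 -0.1  0.1  0.2 -1.6 -0.  -1.3 -0.2 -1.4
 -0.9 -1.8]
rocker [np.float64(502.76418126745364), np.float64(271.6950436779676), 0] bar [np.float64(509.7421918197424), np.float64(163.9207082880792), 0]
```

>>> {"op": "move_arm", "data": {
  "targets": [
    [40, 35, 0, -0.06],
    [85, 75, 0, -0.12],
    [130, 115, 0, -0.18],
    [175, 155, 0, -0.24],
    [220, 195, 0, -0.3],
    [260, 230, -30, -0.36],
    [299, 262, -80, -0.42],
    [299, 262, -126, -0.42],
    [299, 262, -140, -0.42],
    [299, 262, -140, -0.42]
  ],
  "grip": 0,
  "squeeze": 40
}}

```text
t: 2.55
ee_pos: [545.4, -285.5, 116.7]
tcp_rot: [-0.002, 1.0, -0.0, -0.0]
contact_force: [-0.9, 0.2, 1.2]
gripper_width: -0.2
gripper_force: 0.0
```

Run:
```python
from h import *
for n in('top','scene'):
    c=vision.camera(n)
    p=np.round(proj(c,[[546,-285,91],[563,-286,37]])).astype(int);print(p)
    I=c['color']; cx,cy=p[1]
    k=I[cy-40:cy+40,cx-50:cx+50]; cv2.imwrite(f'pics/c_{n}.png',cv2.resize(k,(400,320),interpolation=2))
cv2.imwrite('pics/c.png',np.hstack([cv2.imread('pics/c_top.png'),cv2.imread('pics/c_scene.png')]))
o=telemetry.get_obs();print(o['t'],o['ee_pos'],o['tcp_rot'],o['gripper_width'],o['contact_force'])
```

```text
[[445 206]
 [438 201]]
[[363 156]
 [358 170]]
2.65 [ 546.46931239 -286.05189429  119.31547572] [-1.55122366e-03  9.99996781e-01 -8.64061274e-04  1.81250325e-03] 0.21341687073863982 [-0.09081225 -0.17059113 -0.09245308]
```

View pics/c.png

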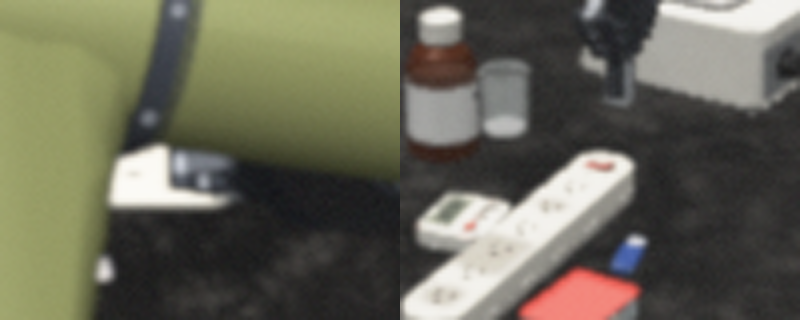

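The scene crop shows the closed fingers at about (363,156), right where my projection put them, and the rocker at (358,171) as predicted. I'll press now.

>>> {"op": "move_arm", "data": {
  "targets": [
    [0, 0, -25, 0],
    [0, 0, -45, 0],
    [0, 0, -49, 0],
    [0, 0, -52, 0],
    [0, 0, -54, 0],
    [0, 0, -55, 0],
    [0, 0, -55, 0]
  ]
}}

```text
t: 3.52
ee_pos: [545.8, -285.2, 62.2]
tcp_rot: [-0.002, 1.0, -0.0, 0.0]
contact_force: [-2.5, -0.2, 3.9]
gripper_width: -0.4
gripper_force: 1.8
```

>>> {"op": "move_arm", "data": {
  "targets": [
    [0, 0, -1, 0],
    [0, 0, -2, 0],
    [0, 0, -3, 0],
    [0, 0, -3, 0]
  ]
}}

```text
t: 4.03
ee_pos: [545.2, -285.3, 60.0]
tcp_rot: [-0.002, 1.0, -0.0, -0.001]
contact_force: [-8.0, 2.1, 10.8]
gripper_width: -0.1
gripper_force: 6.1
```

>>> {"op": "move_arm", "data": {
  "targets": [
    [0, 0, -1, 0],
    [0, 0, -2, 0],
    [0, 0, -2, 0],
    [0, 0, 10, 0],
    [0, 0, 50, 0],
    [-60, 0, 100, 0],
    [-120, 0, 150, 0],
    [-120, 0, 150, 0]
  ]
}}

```text
t: 5.03
ee_pos: [425.1, -285.2, 211.3]
tcp_rot: [-0.002, 1.0, -0.001, 0.002]
contact_force: [0.3, 0.5, 0.1]
gripper_width: -0.2
gripper_force: 0.0
```

Run:
```python
from h import *
c=vision.camera('scene');k=c['color'][155:205,325:375]; k=cv2.resize(k,(400,400),interpolation=2)
o=cv2.imread('pics/scene0.png')[155:205,325:375];o=cv2.resize(o,(400,400),interpolation=2)
cv2.imwrite('pics/d.png',np.hstack([o,k]))
```

```text
(no output)
```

View pics/d.png

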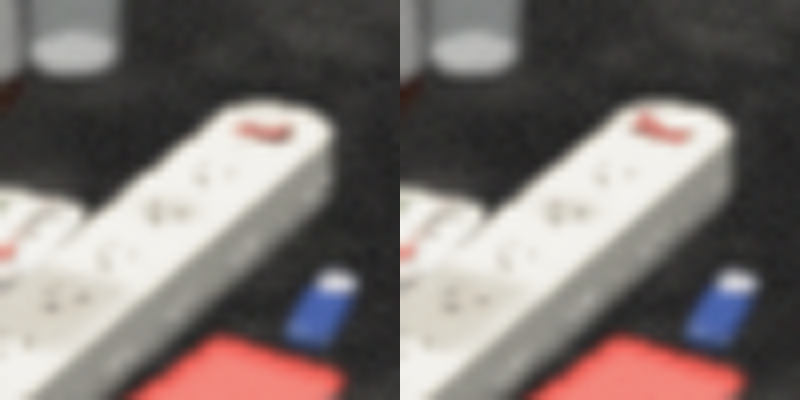

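The strip rocker's far half now stands up (crop (655,125)), so it is on, and nothing has moved. Now over to the pump.

>>> {"op": "move_arm", "data": {
  "targets": [
    [5, 60, 0, 0],
    [10, 120, 0, 0],
    [15, 180, 0, 0.01],
    [20, 240, 0, 0.02],
    [30, 300, 0, 0.03],
    [40, 360, 0, 0.04],
    [55, 420, 0, 0.05],
    [70, 480, 0, 0.06],
    [85, 530, 0, 0.06],
    [95, 556, 0, 0.06]
  ]
}}

```text
t: 6.32
ee_pos: [520.8, 274.0, 207.1]
tcp_rot: [-0.033, 0.999, 0.0, -0.0]
contact_force: [-0.6, 0.2, 0.4]
gripper_width: 0.0
gripper_force: 0.0
```

>>> {"op": "move_arm", "data": {
  "targets": [
    [0, 0, -40, 0],
    [0, 0, -80, 0],
    [0, 0, -95, 0],
    [0, 0, -100, 0],
    [0, 0, -100, 0]
  ]
}}

```text
t: 6.95
ee_pos: [521.4, 271.5, 109.7]
tcp_rot: [-0.032, 0.999, 0.001, 0.001]
contact_force: [-0.1, -0.2, 0.8]
gripper_width: -0.1
gripper_force: 0.0
```

Run:
```python
from h import *
c=vision.camera('scene');o=telemetry.get_obs();e=np.array(o['ee_pos']);print(o['t'],e,o['contact_force'])
print(proj(c,[e-[0,0,25],[e[0]-11,e[1],e[2]-25],[503.5,271,66],[521,271,70]]))
k=c['color'][205:295,225:335]; cv2.imwrite('pics/e.png',cv2.resize(k,(733,600),interpolation=2))
```

```text
7.0 [521.47307367 271.54423598 110.03034306] [0.77911738 0.40974138 0.63702013]
[[260.4415919  250.03616585]
 [264.49111009 251.49081509]
 [268.01860123 259.44172575]
 [261.43479618 255.59800693]]
```

View pics/e.png

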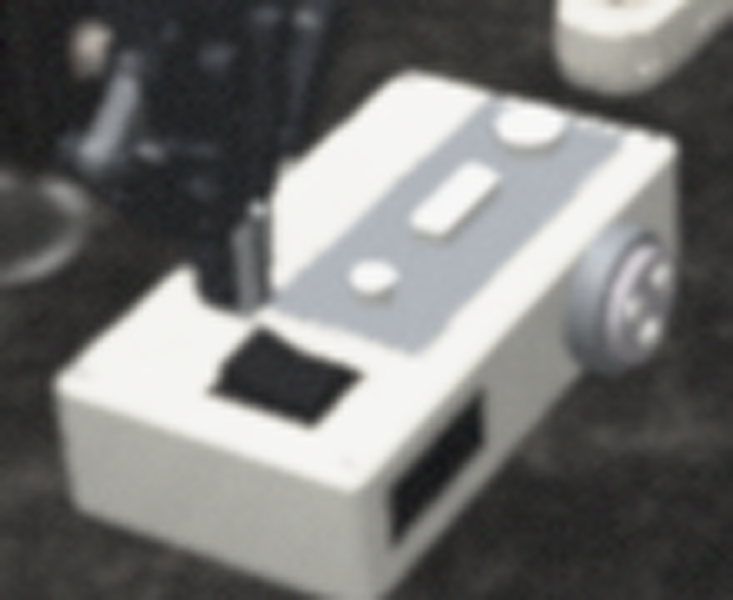

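The crop shows the fingers just above and behind the raised far end of the black rocker (crease about (290,370)). I'm shifting 2 mm toward the robot and 2 mm left, then pressing.

>>> {"op": "move_arm", "data": {
  "targets": [
    [-2, 2, 0, 0],
    [-2, 2, -8, 0],
    [-2, 2, -12, 0],
    [-2, 2, -14, 0],
    [-2, 2, -16, 0],
    [-2, 2, -18, 0],
    [-2, 2, -19, 0],
    [-2, 2, -19, 0]
  ]
}}

```text
t: 8.0
ee_pos: [519.4, 273.3, 91.0]
tcp_rot: [-0.032, 0.999, 0.0, 0.001]
contact_force: [1.0, 0.3, 9.5]
gripper_width: 0.1
gripper_force: 4.6
```

>>> {"op": "move_arm", "data": {
  "targets": [
    [0, 0, -1, 0],
    [0, 0, -1.5, 0],
    [0, 0, -1.5, 0]
  ]
}}

```text
t: 8.38
ee_pos: [519.4, 273.3, 90.9]
tcp_rot: [-0.032, 0.999, 0.0, 0.001]
contact_force: [-2.8, -1.5, 15.6]
gripper_width: 0.1
gripper_force: 7.7
```

>>> {"op": "move_arm", "data": {
  "targets": [
    [0, 0, 15, 0],
    [0, 0, 40, 0],
    [-11, -50, 40, 0],
    [-11, -107, 40, 0],
    [-11, -107, 40, 0]
  ]
}}

```text
t: 9.0
ee_pos: [506.9, 163.4, 127.4]
tcp_rot: [-0.03, 1.0, -0.0, -0.001]
contact_force: [-0.4, 0.0, -0.1]
gripper_width: 0.0
gripper_force: 0.0
```

Run:
```python
from h import *
c=vision.camera('scene');o=telemetry.get_obs();e=np.array(o['ee_pos']);print(o['t'],e,o['contact_force'])
q=(proj(c,[e-[0,0,25],[508,166,69]])-[225,205])*6.667;print(q)
k=c['color'][205:295,225:335]; cv2.imwrite('pics/f.png',cv2.resize(k,(733,600),interpolation=2))
```

```text
9.05 [507.18180083 164.75829241 127.38630106] [ 0.18577009  0.45981107 -0.63768352]
[[454.29658568 112.03849236]
 [455.95051731 193.46734328]]
```

View pics/f.png

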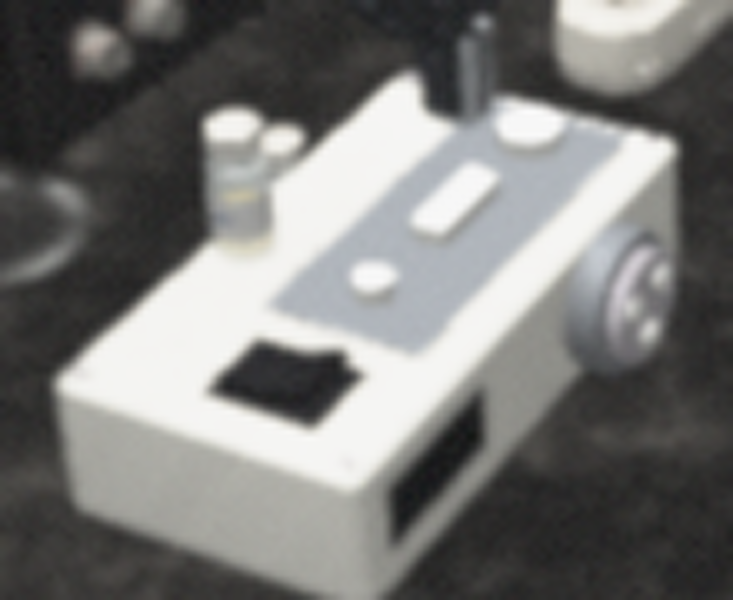

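The pump rocker's near half now stands up, so it is on. The bar key is at crop (456,200), close to the predicted (456,193), so I'll press it.

>>> {"op": "move_arm", "data": {
  "targets": [
    [0, 0, -20, 0],
    [0, 0, -30, 0],
    [0, 0, -33, 0],
    [0, 0, -35, 0],
    [0, 0, -37, 0],
    [0, 0, -38, 0],
    [0, 0, -39, 0],
    [0, 0, -39, 0]
  ]
}}

```text
t: 10.05
ee_pos: [507.9, 166.4, 89.2]
tcp_rot: [-0.032, 0.999, 0.0, 0.0]
contact_force: [-2.6, 1.0, 5.1]
gripper_width: 0.2
gripper_force: 2.1
```

>>> {"op": "move_arm", "data": {
  "targets": [
    [0, 0, -1, 0],
    [0, 0, -1.5, 0],
    [0, 0, -1.5, 0],
    [0, 0, -1.5, 0],
    [0, 0, -1.5, 0]
  ]
}}

```text
t: 10.68
ee_pos: [508.0, 166.4, 89.0]
tcp_rot: [-0.032, 0.999, 0.0, 0.001]
contact_force: [-7.2, 1.1, 10.6]
gripper_width: -0.2
gripper_force: 5.7
```

The key is against its stop: the position stays the same and the force has risen to 10.6 N. I'm handing the job in.

```bash
python3 -c "
from h import *
print(workorder.job_done())"
```

```text
the job is handed in; nothing more can be done
None
```

I pressed the strip rocker on, then the pump rocker on, and handed the job in with the bar key held down at its stop (about 10 N); the pictures show both rockers flipped and nothing displaced, but no verdict came back.

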